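# Run the serving-hatch shutter open with its key switch and hold it

## Task

Take the blue-capped key out of the olive-wood stand and put it in the key switch on the shelf; the pins are sticky and stop it part way, so work it from side to side along the slot until it slides fully home, rather than forcing it. Then turn it a quarter turn clockwise against its spring and keep it there: the shutter of the hatch behind the robot slides open, which takes up to eight seconds, only while the key is held turned. Finish with the shutter fully open and your grip still holding the key turned, and leave the other keys and everything else on the shelf where they are.

Things in the scene. Friction and masses are not known exactly. Their poses are not given: they have to be found in the camera images.
- key: blue-capped key, loose, blade down in one of the stand's three slots (which varies). Origin: centre of the flat underside of its collar (14 by 32 mm, 3 thick: the shoulder); z up, blade along -z, y along the width, x through the thickness. Head, the grip: 10 mm (x) by 28 (y), from 3 to 36 mm up. Stem 4.8 mm; bit 4 by 18 mm, 26 to 35 below; nose 4 by 14 mm to 39, V tip to 45. Alike both ways round
- key_white: white-capped key of the same shape, in another slot of the stand; stays there
- key_red: red-capped key of the same shape, in another slot of the stand; stays there
- stand: fixed olive-wood block 44 mm (x) by 160 mm (y) by 56 mm high; three slots open at the top at y = -52, 0, +52 mm, each 7.4 mm (x) by 21.5 mm (y), 50 mm deep. The keys' shoulders rest on its top, key x and y along its x and y. Origin: centre of its underside
- switch: grey key-switch housing fixed to the shelf, 84 by 84 mm, 66 mm high, screw lugs at its y sides, cable gland at +x. Origin: centre of its underside; the key slot's long side runs along y. On the face, black bars in line with the slot mark rest, green arrowheads mark where the key's width points after the quarter turn
- keyway (a point): centre of the key slot in the flat top face of the switch, 66 mm above the shelf, axes as the switch. Slot 6.4 mm (x) by 24 mm (y), straight down, with a 45 degree lead-in 3 mm wide. 22 mm down it enters the turning cylinder (5.4 by 21 mm, 2 mm lead-in). Fully home, the key's shoulder lies on the face; only then is its bit clear of the fixed slot so that it can turn
- pins (a point): point between the two sticky pins, 9 mm below the face, axes as the switch. A flat-topped pin 5 mm thick stands 4.8 mm into each end (y) of the slot; the bit lands on them with the shoulder still 28 mm up, and only undue force gets it by straight. Sideways along y the key's nose pushes a pin back at 2 to 4 N and it stays back: move the key 4 mm to both sides along y, to the middle, then on down
- cylinder (a joint): angle of the lock cylinder, rad: 0 at rest (its slot in line with the fixed slot), growing clockwise seen from above, a quarter turn = 1.57, stop at 1.85. A spring turns it back (0.025 N m at rest, 0.10 N m at a quarter turn). It lags the key by up to 0.15 rad of play. Once turned, the key cannot be pulled out
- shutter (a joint): how far the blue louvre shutter of the hatch in the wall behind the robot has slid open, m: 0 = shut, 0.50 = fully open. It runs by itself, 5 to 7 s from shut to open, while the cylinder is held at a quarter turn, and stops where it is when the key springs back. Not to be touched
- pan: small dark enamelled paella pan, loose, 200 mm diameter, 38 mm high, two red loop handles; origin: centre of its underside
- paddle: wooden rice paddle lying flat, 250 mm long (along its x), 50 mm wide, 18 mm high; origin: near its middle, on the shelf
- ramekin: white ceramic ramekin, 84 mm diameter, 45 mm high; origin: centre of its underside
- jar: closed glass spice jar with a steel twist cap, 50 mm diameter, 87 mm high; origin: centre of its underside
Mind the look-alikes: they are no part of the job. Leave any yellow look-alike of the key alone.

How it is judged:
On the way, in this order (a step that is already met when the one before it is completed fails the run):
1. the blue key is fully home in the switch, not yet turned (horizontal distance between key and keyway below 0.006 m and z of key in the frame of keyway below 0.004 m and angle between key's own z axis and vertical below 0.12 rad and value of joint cylinder below 0.35 rad), for 0.2 s.
2. the key, home, has turned the cylinder a quarter turn clockwise (horizontal distance between key and keyway below 0.006 m and z of key in the frame of keyway below 0.004 m and angle between key's own z axis and vertical below 0.12 rad and value of joint cylinder above 1.3 rad), for 0.5 s.
At the end, for the whole second after the job is handed in: Blue key fully home (shoulder within 4 mm of the face), cylinder held between 1.3 and 1.84 rad, fingers gripping the key with over 2 N, shutter open beyond 0.47 m of 0.50, other keys, pan, paddle, ramekin and jar within 30 mm of where they were (all of step 2 and value of joint cylinder below 1.84 rad and value of joint shutter above 0.47 m and contact force between the fingers and key above 2 N and distance of each of pan, paddle, ramekin, jar, key_white, key_red from where it was at the start of the episode below 0.03 m); the arm keeps its last pose, push and grip.
It fails at once if another key is moved more than 30 mm (distance of any of key_white, key_red from where it was at the start of the episode above 0.03 m).
It fails at once if the pan, paddle, ramekin or jar is moved more than 30 mm (distance of any of pan, paddle, ramekin, jar from where it was at the start of the episode above 0.03 m).
It fails at once if the key is forced on its way in: over 40 N between key and switch while the shoulder is over 4 mm off the face (contact force between key and switch above 40 N and z of key in the frame of keyway above 0.004 m).
It also fails if it takes over 67 s, if anything falls off the work surface, if the arm or the gripper's body presses on something with over 40 N, if the wrist force passes 120 N, or if a joint passes its speed limit or range.

## Robot

A 6-joint arm with a two-finger parallel gripper is mounted at the origin on the work surface. World frame = base frame: x ahead of the robot, y to its left, z up, the work surface at z = 0. Lengths are in m, angles in rad, forces in N, time in s.
With the tool pointing down it reaches from about 0.4 to 0.825 m from the base axis. Payload 7 kg.
Tool frame: the origin (TCP) lies between the finger pads; the fingertips stand 8 mm ahead of it and the grasp point (between the pads) lies 11 mm behind it (r.nose_length is the distance from the TCP to the fingertips, in m); z points along the fingers, x is the direction in which the jaws open and shut, and the axes are right-handed (so a half turn about z gives the same grasp; the last joint's range is limited). The gripper opens to 88 mm and grips with 3 to 60 N. Pads are 19 mm wide; open, the fingers measure 130 mm over their backs; the gripper's body (78 mm by 193 mm) begins 47 mm behind the grasp point.
Start: joints at [-0.912, 0.359, 0.012, 0, -1.224, -0.288], TCP at [0.245, -0.629, 0.235] pointing down, gripper open.
Joint ranges: [-3.07, 3.07], [-1.43, 2.12], [-1.02, 1.25], [-3.03, 1.67], [-3.05, -0], [-3.03, 3.03]. Speed limits (rad/s): [2.39, 2.39, 3.01, 3.14, 3.14, 3.14].

## Interface

Orientations are given as a unit quaternion [w, x, y, z].
In Python, from bench import sensors, read_camera, workorder, find_in, r gives the robot as it stands.
- The arm moves only by the tool send_rows, never from a script. Its argument "increments" is a list of rows, each a list of 7 numbers: the closure, from -1 (fully open) to 1 (shut), so that 0 is half open, then the shift along the world's x, y, z scaled (see below), then the turn, a rotation vector about the world's x, y, z scaled (see below). A call has 1 to 5 rows; each row is the pose to reach, as a shift and turn from the pose commanded when the call began; what a row does not reach only later rows make up. The controller multiplies each number of a shift by 15 cm and each number of a turn by pi/2 rad. A row lasts 1/12 s, in which the tool goes at most 41.7 mm and 7.16 degrees, less where a joint would pass 70% of its speed; a pose out of reach is approached as far as the arm can. A call with a number of a shift or a turn outside -1 to 1 is refused whole. A call with a gripper value outside its range is refused whole. The fingers move at their own pace and stop on an object; "squeeze" is the grip in N (left out, the last holds). Time passes only in rows, so rows that repeat a pose let the fingers close. It gives the time, the measured TCP pose, the force and the opening at its end, in the units of the state.
- sensors.get_state(): the state, without advancing time (a new reading comes with each control period).
- read_camera(name): name is "side" or "top" or "wrist"; returns a dict with "pixels" (420x560x3 uint8, blue, green, red), "depth" (420x560 float32, m along the optical axis (not along the pixel's ray), 0 where there is no reading), "intrinsics" (3x3 intrinsics, pixels), "T" (4x4, takes a point from camera to world coordinates). Camera axes: x right, y up, looking along -z (the intrinsics and any distortion apply to the point x, -y, -z); pixel columns grow to the right and rows downward; lengths in m; the calibration is good to about 2 mm. A picture is of the moment at which its call begins.
- workorder.job_done(): hands the job in, once; it reports no verdict.
Trained networks look in a picture, given as the dict that the camera call returned (one of the last four; its "shot" number tells which), for a name from the list of things; names that differ only in an ending like _2 or _b are one class to them, and where a whole thing is asked for, a point or a joint stands for the part that bears it (a point fixed in the world has none). Each returns a list of dicts, best first, with "score" (0 to 1); they miss things now and then, are a little off and sometimes report something else, mostly with a low value. They report only what shows in the picture. A call takes as long as a camera call. They do not tell look-alikes from the thing itself.
- find_in(picture, label): "point" ([x, y, z] in m, in world coordinates, good to about 4 mm: the middle of the surface that is visible of it).
The state is a dict: "t": time; "joint_positions": joint angles; "qd": joint speeds; "tau": joint torques, N m; "tcp_pos": TCP position; "tool_rot": TCP orientation; "contact_force": force on the tool from outside, world axes, zero at the start; "ft_torque": the same for the moment, N m; "gripper_width": finger opening in m.
Only numpy, scipy, OpenCV 4.12 (cv2) and the standard library are available. Lean on these libraries where they do the work, as an engineer would, in place of code of your own. Each camera call takes 0.05 s, during which the arm holds its last target.

## Working session

There is one attempt and no reset: what is moved stays moved. The work goes in short steps, Python scripts to look and compute and a tool call to move; the robot and the scene stay as the last step left them, time stands still between calls to the robot, and variables do not carry over. Pictures are saved under pics/ and viewed, and the job is handed in when it is done.

Besides the shell and the picture viewer there is one more tool, called after ">>>" by a JSON object that holds its "op" and its "data". send_rows: Moves the arm, as the interface text tells. Shifts and turns lie within -1 to 1; 1 stands for 15 cm of shift or pi/2 rad of turn. Its arguments: {"type":"object","properties":{"increments":{"type":"array"},"squeeze":{"type":"number"}},"required":["increments"]}

```bash
ls -a; mkdir -p pics
cat > h.py <<'E'
import numpy as np,cv2
from bench import sensors, read_camera, workorder, find_in, r
def px2w(p,u,v,d=None):
    K=p["intrinsics"]; d=p["depth"][int(v),int(u)] if d is None else d
    x=(u-K[0,2])/K[0,0]*d; y=(v-K[1,2])/K[1,1]*d
    return (p["T"]@np.array([x,-y,-d,1]))[:3]
def w2px(p,w):
    c=np.linalg.inv(p["T"])@np.array([*w,1]); K=p["intrinsics"]
    return K[0,0]*c[0]/-c[2]+K[0,2], K[1,1]*(-c[1])/-c[2]+K[1,2]
def cloud(p):
    K=p["intrinsics"];d=p["depth"]; v,u=np.mgrid[:d.shape[0],:d.shape[1]]
    x=(u-K[0,2])/K[0,0]*d; y=(v-K[1,2])/K[1,1]*d
    return np.stack([x,-y,-d,np.ones_like(d)],-1)@p["T"].T
E
python3 - <<'E'
from h import *
for n in ["top","side","wrist"]:
    p=read_camera(n); cv2.imwrite(f"pics/{n}0.png",p["pixels"])
    print(n,p["intrinsics"].round(1).tolist(),p["T"].round(3).tolist())
    for l in ["key","stand","switch","key_white","key_red","pan","jar"]:
        print(l,[(round(d["score"],2),np.round(d["point"],3).tolist(),np.round(w2px(p,d["point"])).tolist()) for d in find_in(p,l)][:4])
print(sensors.get_state())
E
```

```text
.
..
pics
top [[378.9, 0.0, 277.5], [0.0, 378.9, 210.0], [0.0, 0.0, 1.0]] [[-0.007, 0.994, -0.112, 0.506], [-1.0, -0.006, 0.006, 0.02], [0.006, 0.112, 0.994, 0.863], [0.0, 0.0, 0.0, 1.0]]
key [(0.45, [0.528, -0.171, 0.09], [369.0, 241.0]), (0.23, [0.549, 0.184, 0.066], [197.0, 233.0]), (0.23, [0.807, -0.011, 0.004], [288.0, 123.0])]
stand [(0.69, [0.526, -0.17, 0.051], [364.0, 243.0])]
switch [(0.73, [0.551, 0.183, 0.065], [198.0, 232.0]), (0.31, [0.73, -0.305, 0.011], [416.0, 154.0])]
key_white [(0.7, [0.547, -0.123, 0.088], [345.0, 232.0])]
key_red [(0.24, [0.524, 0.009, 0.008], [280.0, 245.0])]
pan [(0.95, [0.805, -0.012, 0.004], [288.0, 124.0]), (0.19, [0.528, -0.171, 0.051], [365.0, 242.0])]
jar [(0.91, [0.745, 0.271, 0.089], [155.0, 139.0])]
side [[396.7, 0.0, 285.4], [0.0, 396.7, 206.0], [0.0, 0.0, 1.0]] [[0.904, 0.28, -0.322, 0.357], [-0.427, 0.564, -0.707, -0.528], [-0.017, 0.777, 0.63, 0.528], [0.0, 0.0, 0.0, 1.0]]
key [(0.65, [0.423, -0.214, 0.066], [236.0, 327.0]), (0.6, [0.523, -0.186, 0.081], [294.0, 280.0])]
stand [(0.9, [0.517, -0.213, 0.056], [298.0, 306.0]), (0.41, 
[... 713 characters left out ...]
: 1.2, 'joint_positions': array([-9.11898573e-01,  3.58583430e-01,  1.19133482e-02, -1.38163915e-05,
       -1.22412569e+00, -2.88145707e-01]), 'qd': array([ 2.06634287e-03,  2.15151735e-03, -3.56344885e-05,  1.44048911e-03,
        9.11142306e-04, -1.11931986e-03]), 'tau': array([-2.51145284e-04, -5.82404244e+01,  2.93286610e+01,  7.00262502e+00,
        1.22367640e-02, -3.35718005e-05]), 'tcp_pos': array([ 0.24456846, -0.62910615,  0.23457529]), 'tool_rot': array([2.25615216e-06, 5.64662683e-01, 8.25321788e-01, 6.09915935e-06]), 'contact_force': array([-0.53315767,  0.7396666 ,  0.52287197]), 'ft_torque': array([ 0.05797476,  0.01247813, -0.00367911]), 'gripper_width': 0.08762879395507417}
```

View pics/top0.png

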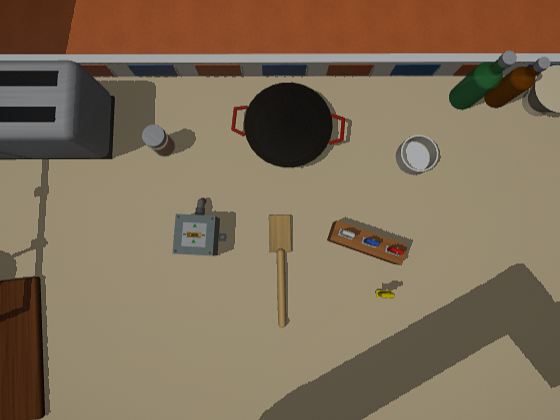

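View pics/side0.png

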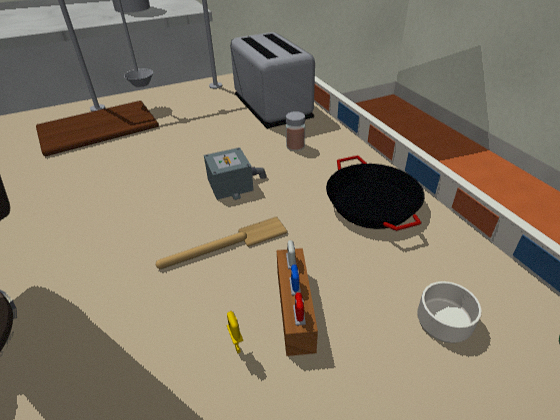

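Candidates in the top image: white (347,232), blue (372,241), red (396,250), and the loose yellow look-alike (385,294). I choose blue, in the middle slot. Next I measure yaw and centres.

Run:
```python
from h import *
out=[]
for n in ["top","side"]:
    p=read_camera(n); W=cloud(p); im=p["pixels"].astype(int)
    z=W[...,2]
    # switch top
    m=(abs(z-0.066)<.006)&(abs(W[...,0]-.545)<.08)&(abs(W[...,1]-.18)<.08)
    P=W[m][:,:2].astype(np.float32); print(n,"switch",len(P),cv2.minAreaRect(P),W[m][:,2].mean())
    m=(abs(z-0.056)<.006)&(abs(W[...,0]-.525)<.1)&(abs(W[...,1]+.175)<.12)
    P=W[m][:,:2].astype(np.float32); print(n,"stand",len(P),cv2.minAreaRect(P),W[m][:,2].mean())
    hsv=cv2.cvtColor(p["pixels"],cv2.COLOR_BGR2HSV)
    R=(abs(W[...,0]-.525)<.1)&(abs(W[...,1]+.175)<.12)&(z>.05)
    b=R&(hsv[...,0]>105)&(hsv[...,0]<130)&(hsv[...,1]>150)
    print("blue",b.sum(),W[b].mean(0),W[b].min(0),W[b].max(0),np.argwhere(b).mean(0))
    rd=R&((hsv[...,0]<4)|(hsv[...,0]>176))&(hsv[...,1]>200)
    print("red",rd.sum(),W[rd].mean(0),W[rd][:,2].max())
    wh=R&(hsv[...,1]<40)&(hsv[...,2]>120)
    print("wh",wh.sum(),W[wh].mean(0),W[wh][:,2].max())
    c=(198,232) if n=="top" else (229,173)
    a=p["pixels"][c[1]-40:c[1]+40,c[0]-45:c[0]+45]; 
    c=(372,241) if n=="top" else (295,285)
    b2=p["pixels"][c[1]-40:c[1]+40,c[0]-45:c[0]+45]
    out.append(np.hstack([cv2.resize(a,None,fx=4,fy=4,interpolation=2),cv2.resize(b2,None,fx=4,fy=4,interpolation=2)]))
    np.savez(f"/tmp/{n}.npz",**{k:p[k] for k in["pixels","depth","intrinsics","T"]})
cv2.imwrite("pics/crops.png",cv2.resize(np.vstack(out),None,fx=.9,fy=.9,interpolation=3))
```

```text
top switch 1594 ((0.5468912720680237, 0.19132553040981293), (0.08456648886203766, 0.08410879224538803), 86.62139892578125) 0.06648400851523721
top stand 1320 ((0.4957338273525238, -0.1665852963924408), (0.16070687770843506, 0.11337066441774368), 70.42955780029297) 0.05687518986727326
blue 58 [ 0.52721671 -0.17501809  0.08884825  1.        ] [ 0.52041318 -0.18865784  0.07197287  1.        ] [ 0.53267201 -0.16443642  0.0948901   1.        ] [241.67241379 371.0862069 ]
red 56 [ 0.5096898  -0.22355309  0.08918187  1.        ] 0.0945016175307225
wh 72 [ 0.53833502 -0.14407882  0.0784709   1.        ] 0.09473253083172384
side switch 911 ((0.5466058850288391, 0.19123199582099915), (0.0873451977968216, 0.08407732099294662), 86.9800033569336) 0.06596087764621177
side stand 2033 ((0.4995998740196228, -0.16719481348991394), (0.1618381142616272, 0.10615131258964539), 70.32828521728516) 0.05618491676734096
blue 173 [ 0.52578302 -0.18395602  0.0829057   1.        ] [ 0.52047681 -0.1920919   0.05868797  1.        ] [ 0.53487408 -0.16717296  0.09346181  1.        ] [277.7283237 294.6416185]
red 184 [ 0.50839285 -0.23255265  0.08373317  1.        ] 0.09346659366118293
wh 149 [ 0.53201059 -0.15951211  0.07415601  1.        ] 0.09347913100360411
```

View pics/crops.png

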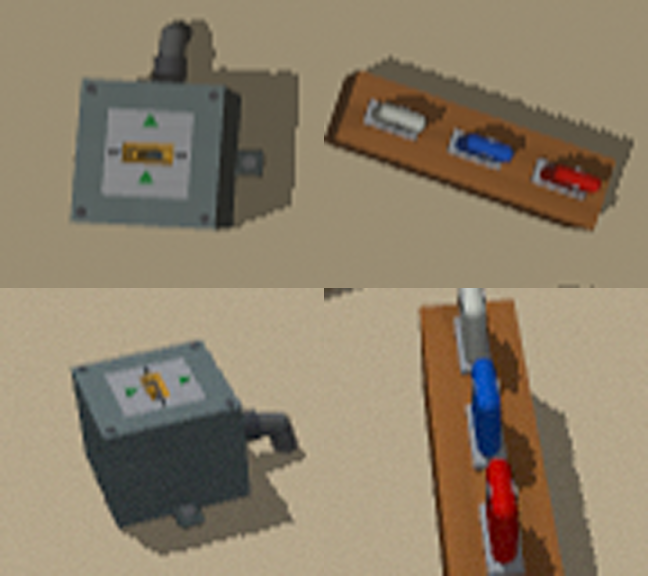

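Run:
```python
from h import *
for n in ["top","side"]:
    p=dict(np.load(f"/tmp/{n}.npz")); W=cloud(p); z=W[...,2]
    for nm,zz,c,rad in [("switch",.066,(.547,.191),.075),("stand",.056,(.525,-.175),.11)]:
        m=(abs(z-zz)<.004)&(abs(W[...,0]-c[0])<rad)&(abs(W[...,1]-c[1])<rad)
        m=m.astype(np.uint8); k,l,st,_=cv2.connectedComponentsWithStats(m); i=1+st[1:,4].argmax()
        P=W[l==i][:,:2].astype(np.float32); b=cv2.minAreaRect(P); print(n,nm,b)
        print(cv2.boxPoints(b).round(4).tolist())
    hsv=cv2.cvtColor(p["pixels"],cv2.COLOR_BGR2HSV)
    R=(abs(W[...,0]-.525)<.1)&(abs(W[...,1]+.175)<.12)
    # top of key heads: z>0.089
    t=R&(z>.088); k,l,st,_=cv2.connectedComponentsWithStats(t.astype(np.uint8),connectivity=4)
    for i in range(1,k):
        if st[i,4]>8: print(st[i,4],W[l==i].mean(0)[:3].round(4),np.median(p["pixels"][l==i],0),cv2.minAreaRect(W[l==i][:,:2].astype(np.float32)))
```

```text
top switch ((0.5468912720680237, 0.19132553040981293), (0.08456648886203766, 0.08410879224538803), 86.62139892578125)
[[0.5023999810218811, 0.15160000324249268], [0.5863999724388123, 0.14659999310970306], [0.5914000272750854, 0.23109999299049377], [0.5073999762535095, 0.23600000143051147]]
top stand ((0.5282333493232727, -0.1781424582004547), (0.1607375293970108, 0.044567156583070755), 70.33042907714844)
[[0.48019999265670776, -0.24629999697208405], [0.5221999883651733, -0.2612999975681305], [0.5763000249862671, -0.10999999940395355], [0.5343000292778015, -0.0949999988079071]]
61 [ 0.546  -0.1285  0.0917] [135. 144. 142.] ((0.5458493232727051, -0.12899206578731537), (0.026488104835152626, 0.009714897722005844), 68.45185089111328)
61 [ 0.5281 -0.1774  0.0918] [129.  65.  28.] ((0.528167188167572, -0.17716826498508453), (0.026822423562407494, 0.010634670034050941), 66.56732177734375)
66 [ 0.5106 -0.2256  0.0916] [ 13.  22. 134.] ((0.5105558633804321, -0.2262285351753235), (0.025382133200764656, 0.010674244724214077), 69.28845977783203)
side switch ((0.5466058850288391, 0.19123199582099
[... 304 characters left out ...]
42616272, 0.044098883867263794), 70.32828521728516)
[[0.48080000281333923, -0.24639999866485596], [0.5223000049591064, -0.2612999975681305], [0.5767999887466431, -0.10890000313520432], [0.5353000164031982, -0.09399999678134918]]
78 [ 0.5457 -0.1304  0.0911] [164. 172. 171.] ((0.5464012026786804, -0.12944188714027405), (0.02573254145681858, 0.009390242397785187), 64.3183822631836)
100 [ 0.5278 -0.1796  0.0908] [156.5  73.   13. ] ((0.5283563137054443, -0.17837388813495636), (0.026642343029379845, 0.01026416476815939), 64.13565063476562)
118 [ 0.5107 -0.2276  0.0909] [  4.   13.  158.5] ((0.5111553072929382, -0.22676517069339752), (0.02648940682411194, 0.010409948416054249), 72.63184356689453)
```

>>> {"op": "send_rows", "data": {"increments": [[-1, 0.095, 0.15, -0.015, 0, 0, 0.027], [-1, 0.19, 0.3, -0.03, 0, 0, 0.055], [-1, 0.284, 0.45, -0.045, 0, 0, 0.082], [-1, 0.379, 0.6, -0.06, 0, 0, 0.109], [-1, 0.473, 0.752, -0.074, 0, 0, 0.136]]}}

```text
t: 1.72
tcp_pos: [0.316, -0.5153, 0.2234]
tool_rot: [0.0, 0.473, 0.881, -0.0]
contact_force: [0.2, -0.0, 0.4]
gripper_width: 0.0877
```

>>> {"op": "send_rows", "data": {"increments": [[-1, 0.095, 0.15, -0.015, 0, 0, 0.027], [-1, 0.19, 0.3, -0.03, 0, 0, 0.055], [-1, 0.284, 0.45, -0.045, 0, 0, 0.082], [-1, 0.379, 0.6, -0.06, 0, 0, 0.109], [-1, 0.473, 0.752, -0.074, 0, 0, 0.136]]}}

```text
t: 2.13
tcp_pos: [0.3871, -0.4024, 0.2125]
tool_rot: [0.0, 0.376, 0.927, -0.0]
contact_force: [1.1, -0.4, 0.7]
gripper_width: 0.0878
```

>>> {"op": "send_rows", "data": {"increments": [[-1, 0.095, 0.15, -0.015, 0, 0, 0.027], [-1, 0.19, 0.3, -0.03, 0, 0, 0.055], [-1, 0.284, 0.45, -0.045, 0, 0, 0.082], [-1, 0.379, 0.6, -0.06, 0, 0, 0.109], [-1, 0.473, 0.752, -0.074, 0, 0, 0.136]]}}

```text
t: 2.55
tcp_pos: [0.458, -0.2896, 0.2014]
tool_rot: [0.0, 0.275, 0.961, -0.0]
contact_force: [0.4, -0.4, -0.4]
gripper_width: 0.0874
```

>>> {"op": "send_rows", "data": {"increments": [[-1, 0.095, 0.15, -0.015, 0, 0, 0.027], [-1, 0.19, 0.3, -0.03, 0, 0, 0.055], [-1, 0.284, 0.45, -0.045, 0, 0, 0.082], [-1, 0.379, 0.6, -0.06, 0, 0, 0.109], [-1, 0.473, 0.752, -0.074, 0, 0, 0.137]]}}

```text
t: 2.97
tcp_pos: [0.529, -0.1767, 0.1903]
tool_rot: [0.0, 0.17, 0.985, 0.0]
contact_force: [-0.0, 0.3, 0.3]
gripper_width: 0.0875
```

```bash
cat >> h.py <<'E'
def st():
    from scipy.spatial.transform import Rotation as R
    s=sensors.get_state(); q=s["tool_rot"]; M=R.from_quat([q[1],q[2],q[3],q[0]]).as_matrix()
    print("t%.2f tcp"%s["t"],s["tcp_pos"].round(4),"jaw yaw %.2f"%np.degrees(np.arctan2(-M[1,0],-M[0,0])),"tilt",M[:2,2].round(4),"F",s["contact_force"].round(1),"M",s["ft_torque"].round(3),"w %.4f"%s["gripper_width"],"q6 %.2f"%s["joint_positions"][5])
E
python3 - <<'E'
from h import *
st()
p=read_camera("wrist"); cv2.imwrite("pics/w1.png",p["pixels"]); W=cloud(p); z=W[...,2]
hsv=cv2.cvtColor(p["pixels"],cv2.COLOR_BGR2HSV)
R=(abs(W[...,0]-.5285)<.05)&(abs(W[...,1]+.178)<.04)
t=R&(z>.088); k,l,stt,_=cv2.connectedComponentsWithStats(t.astype(np.uint8),connectivity=4)
for i in range(1,k):
    if stt[i,4]>8: print(stt[i,4],W[l==i].mean(0)[:3].round(4),W[l==i][:,2].max(),np.median(p["pixels"][l==i],0),cv2.minAreaRect(W[l==i][:,:2].astype(np.float32)))
E
```

```text
t2.97 tcp [ 0.529  -0.1767  0.1903] jaw yaw -19.58 tilt [ 0.0004 -0.    ] F [-0.   0.3  0.3] M [-0.031 -0.001  0.033] w 0.0875 q6 -0.37
60 [ 0.5124 -0.2159  0.0925] 0.09491894342026724 [24.  31.5 95. ] ((0.5124208331108093, -0.2153814136981964), (0.0051651764661073685, 0.009522028267383575), 89.58485412597656)
361 [ 0.5265 -0.1785  0.0926] 0.09515242591646086 [143.  74.  44.] ((0.5271472334861755, -0.1774626523256302), (0.028205959126353264, 0.010281632654368877), 70.91776275634766)
45709 [ 0.5257 -0.1999  0.2764] 0.29929257861068165 [27. 32. 34.] ((0.529634416103363, -0.18825721740722656), (0.04441504180431366, 0.11126840114593506), 70.54907989501953)
57 [ 0.5411 -0.1401  0.0916] 0.09401985360713833 [89. 93. 98.] ((0.5411079525947571, -0.14013636112213135), (0.0042053572833538055, 0.00870803277939558), 87.5072021484375)
```

View pics/w1.png

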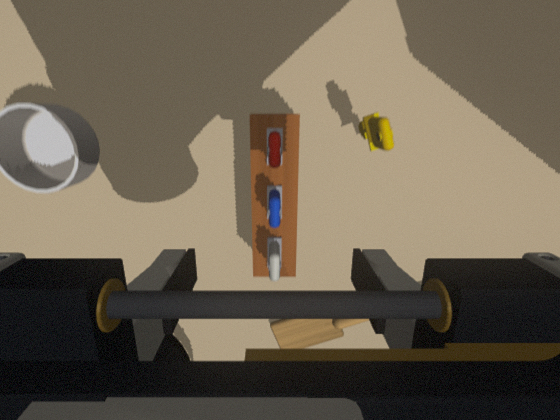

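Run:
```python
from h import *
print(sensors.get_state()["joint_positions"].round(3))
```

```text
[ 0.033  0.203 -0.312 -0.    -1.055 -0.37 ]
```

>>> {"op": "send_rows", "data": {"increments": [[-1, -0.006, -0.006, -0.15, 0, 0, 0], [-1, -0.006, -0.006, -0.35, 0, 0, 0], [-1, -0.006, -0.006, -0.55, 0, 0, 0], [-1, -0.006, -0.006, -0.72, 0, 0, 0], [-1, -0.006, -0.006, -0.8, 0, 0, 0]]}}

```text
t: 3.43
tcp_pos: [0.5256, -0.1786, 0.067]
tool_rot: [-0.002, 0.171, 0.985, -0.0]
contact_force: [-0.4, -0.2, 0.5]
gripper_width: 0.0873
```

>>> {"op": "send_rows", "data": {"increments": [[-0.2, 0, 0, 0, 0, 0, 0], [0.4, 0, 0, 0, 0, 0, 0], [1, 0, 0, 0, 0, 0, 0], [1, 0, 0, 0, 0, 0, 0], [1, 0, 0, 0, 0, 0, 0]], "squeeze": 25}}

```text
t: 3.85
tcp_pos: [0.5283, -0.1788, 0.0715]
tool_rot: [0.001, 0.171, 0.985, 0.0]
contact_force: [0.9, -0.4, 0.5]
gripper_width: 0.0598
```

>>> {"op": "send_rows", "data": {"increments": [[1, 0, 0, 0, 0, 0, 0], [1, 0, 0, 0, 0, 0, 0], [1, 0, 0, 0, 0, 0, 0], [1, 0, 0, 0, 0, 0, 0], [1, 0, 0, 0, 0, 0, 0]]}}

```text
t: 4.27
tcp_pos: [0.5275, -0.1788, 0.0702]
tool_rot: [0.0, 0.171, 0.985, 0.0]
contact_force: [-0.3, 0.3, -0.4]
gripper_width: 0.0266
```

Run:
```python
from h import *
st()
p=read_camera("side"); cv2.imwrite("pics/s2.png",p["pixels"])
```

```text
t4.27 tcp [ 0.5275 -0.1788  0.0702] jaw yaw -19.70 tilt [ 0.0001 -0.    ] F [-0.3  0.3 -0.4] M [0.008 0.034 0.006] w 0.0266 q6 -0.37
```

View pics/s2.png

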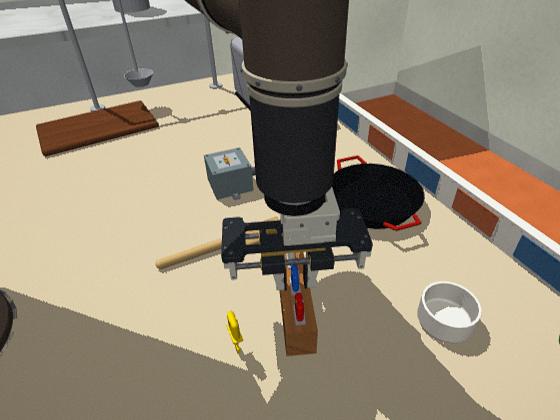

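The fingers straddle the blue key at (295,275) and are still closing (27 mm). I let them finish.

>>> {"op": "send_rows", "data": {"increments": [[1, 0, 0, 0, 0, 0, 0], [1, 0, 0, 0, 0, 0, 0], [1, 0, 0, 0, 0, 0, 0], [1, 0, 0, 0, 0, 0, 0], [1, 0, 0, 0, 0, 0, 0]]}}

```text
t: 4.73
tcp_pos: [0.5274, -0.1788, 0.0701]
tool_rot: [-0.0, 0.171, 0.985, -0.0]
contact_force: [1.1, 0.1, -0.8]
gripper_width: 0.0096
```

>>> {"op": "send_rows", "data": {"increments": [[1, 0, 0, 0.06, 0, 0, 0], [1, 0, 0, 0.12, 0, 0, 0], [1, 0, 0, 0.2, 0, 0, 0], [1, 0, 0, 0.28, 0, 0, 0], [1, 0, 0, 0.36, 0, 0, 0]]}}

```text
t: 5.15
tcp_pos: [0.5277, -0.1789, 0.1258]
tool_rot: [0.0, 0.171, 0.985, 0.0]
contact_force: [0.1, -0.0, -0.6]
gripper_width: 0.0094
```

Run:
```python
from h import *
st()
```

```text
t5.15 tcp [ 0.5277 -0.1789  0.1258] jaw yaw -19.70 tilt [ 0.0008 -0.0001] F [ 0.1 -0.  -0.6] M [-0.013  0.087  0.021] w 0.0094 q6 -0.37
```

>>> {"op": "send_rows", "data": {"increments": [[1, 0, 0, 0.1, 0, 0, 0], [1, 0, 0, 0.22, 0, 0, 0], [1, 0, 0, 0.34, 0, 0, 0], [1, 0, 0.05, 0.42, 0, 0, 0], [1, 0, 0.15, 0.45, 0, 0, 0]]}}

```text
t: 5.57
tcp_pos: [0.5285, -0.1571, 0.1951]
tool_rot: [0.002, 0.172, 0.985, 0.0]
contact_force: [0.5, 0.7, -0.3]
gripper_width: 0.0097
```

>>> {"op": "send_rows", "data": {"increments": [[1, 0.01, 0.15, 0, 0, 0, 0.02], [1, 0.02, 0.35, 0, 0, 0, 0.04], [1, 0.04, 0.55, 0, 0, 0, 0.06], [1, 0.05, 0.75, 0, 0, 0, 0.08], [1, 0.06, 0.95, 0, 0, 0, 0.1]]}}

```text
t: 5.98
tcp_pos: [0.5365, -0.0125, 0.1931]
tool_rot: [0.001, 0.093, 0.996, 0.0]
contact_force: [1.5, -0.1, -0.2]
gripper_width: 0.0097
```

>>> {"op": "send_rows", "data": {"increments": [[1, 0.01, 0.2, 0, 0, 0, 0.02], [1, 0.02, 0.4, 0, 0, 0, 0.04], [1, 0.03, 0.6, 0, 0, 0, 0.06], [1, 0.05, 0.8, 0, 0, 0, 0.07], [1, 0.06, 0.95, 0, 0, 0, 0.082]]}}

```text
t: 6.4
tcp_pos: [0.5457, 0.1309, 0.1931]
tool_rot: [0.001, 0.028, 1.0, 0.0]
contact_force: [0.6, 0.0, -0.3]
gripper_width: 0.0095
```

>>> {"op": "send_rows", "data": {"increments": [[1, 0.005, 0.15, 0, 0, 0, 0], [1, 0.005, 0.3, 0, 0, 0, 0], [1, 0.005, 0.4, 0, 0, 0, 0], [1, 0.005, 0.41, 0, 0, 0, 0], [1, 0.005, 0.41, 0, 0, 0, 0]]}}

```text
t: 6.82
tcp_pos: [0.5461, 0.1908, 0.1921]
tool_rot: [0.0, 0.028, 1.0, 0.0]
contact_force: [-0.2, -0.8, -1.0]
gripper_width: 0.01
```

Run:
```python
from h import *
st()
o=[]
for n in ["wrist","side","top"]:
    p=read_camera(n); cv2.imwrite(f"pics/{n}3.png",p["pixels"]); np.savez(f"/tmp/{n}3.npz",**{k:p[k] for k in["pixels","depth","intrinsics","T"]})
    W=cloud(p); hsv=cv2.cvtColor(p["pixels"],cv2.COLOR_BGR2HSV); 
    R=(abs(W[...,0]-.547)<.04)&(abs(W[...,1]-.19)<.04)&(W[...,2]<.3)
    b=R&(hsv[...,0]>100)&(hsv[...,0]<130)&(hsv[...,1]>150); print(n,b.sum())
    if b.sum(): print(W[b][:,:3].min(0).round(4),W[b][:,:3].max(0).round(4), np.argwhere(b).min(0),np.argwhere(b).max(0))
```

```text
t6.82 tcp [0.5461 0.1908 0.1921] jaw yaw -3.25 tilt [0.0003 0.0002] F [-0.2 -0.8 -1. ] M [-0.04   0.115  0.012] w 0.0100 q6 -0.73
wrist 736
[0.5147 0.1593 0.1873] [0.5866 0.1902 0.2943] [244  67] [395 408]
side 131
[0.5074 0.1501 0.1805] [0.5821 0.2021 0.2935] [ 57 194] [113 237]
top 10
[0.5424 0.1774 0.2128] [0.5493 0.18   0.2169] [228 182] [232 183]
```

View pics/side3.png

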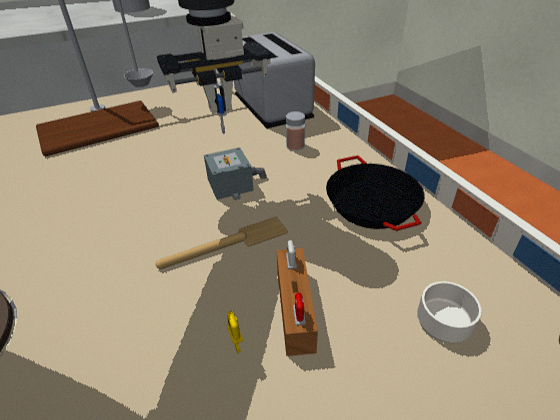

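View pics/wrist3.png

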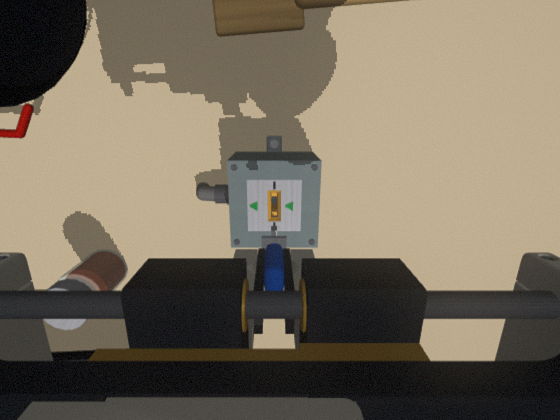

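Run:
```python
from h import *
p=dict(np.load("/tmp/wrist3.npz")); W=cloud(p); hsv=cv2.cvtColor(p["pixels"],cv2.COLOR_BGR2HSV)
g=(hsv[...,0]>10)&(hsv[...,0]<28)&(hsv[...,1]>150)&(W[...,2]>.04)&(W[...,2]<.075); g[:150]=0;g[240:]=0; g[:,:230]=0;g[:,310:]=0
P=W[g][:,:2].astype(np.float32); print("gold",g.sum(),cv2.minAreaRect(P),P.mean(0),np.median(W[g][:,2]))
w=(abs(W[...,2]-.066)<.005)&(abs(W[...,0]-.547)<.06)&(abs(W[...,1]-.19)<.06)
print("face",cv2.minAreaRect(W[w][:,:2].astype(np.float32)))
d=(W[...,2]>.0)&(W[...,2]<.062)&(abs(W[...,0]-.547)<.02)&(abs(W[...,1]-.19)<.02)
print("slot interior",d.sum(),cv2.minAreaRect(W[d][:,:2].astype(np.float32)), W[d].mean(0))
b=(hsv[...,0]>100)&(hsv[...,0]<130)&(hsv[...,1]>150); b[:,:250]=0;b[:,300:]=0;b[330:]=0
print("blue",W[b][:,:3].min(0),W[b][:,:3].max(0)); 
for r0 in range(240,292,4):
    c=np.where(b[r0])[0]
    if len(c): print(r0,c.min(),c.max(),W[r0,int(c.mean())][:3].round(4))
    # stem/blade above
crop=cv2.resize(p["pixels"][140:300,220:330],None,fx=4.5,fy=3.7,interpolation=2)
cv2.imwrite("pics/w3c.png",crop)
p=dict(np.load("/tmp/side3.npz")); cv2.imwrite("pics/s3c.png",cv2.resize(p["pixels"][50:200,160:280],None,fx=4,fy=4,interpolation=2))
for zz in [.178,.192,.133]: print(w2px(p,(.5461,.192,zz)))
```

```text
gold 231 ((0.5452579855918884, 0.192793071269989), (0.02815740928053856, 0.010402804240584373), 86.92607879638672) [0.5455409  0.19378158] 0.06582483757391488
face ((0.5449066758155823, 0.1919928342103958), (0.08377527445554733, 0.08420632034540176), 86.8505859375)
slot interior 156 ((0.5448625087738037, 0.19476386904716492), (0.025431113317608833, 0.006059122271835804), 86.65203857421875) [0.54516363 0.19961805 0.03837352 1.        ]
blue [0.53939556 0.10972453 0.18734986] [0.54919638 0.19015426 0.34416157]
244 272 275 [0.5445 0.1785 0.1876]
248 269 280 [0.5444 0.1783 0.1933]
252 276 280 [0.5419 0.1792 0.1966]
256 272 281 [0.5429 0.1782 0.2032]
260 267 283 [0.5434 0.1787 0.2066]
264 267 282 [0.5439 0.179  0.2102]
268 265 281 [0.5444 0.1794 0.2134]
272 265 283 [0.544  0.1806 0.2151]
276 264 283 [0.5446 0.1825 0.2154]
280 264 283 [0.5447 0.184  0.2163]
284 265 283 [0.5443 0.1864 0.2159]
288 266 282 [0.5445 0.1883 0.2163]
(np.float64(220.08340393713667), np.float64(112.08850912814952))
(np.float64(219.22799491393152), np.float64(105.51013091225036))
(np.float64(222.7081941138313), np.float64(132.27401343224992))
```

View pics/w3c.png

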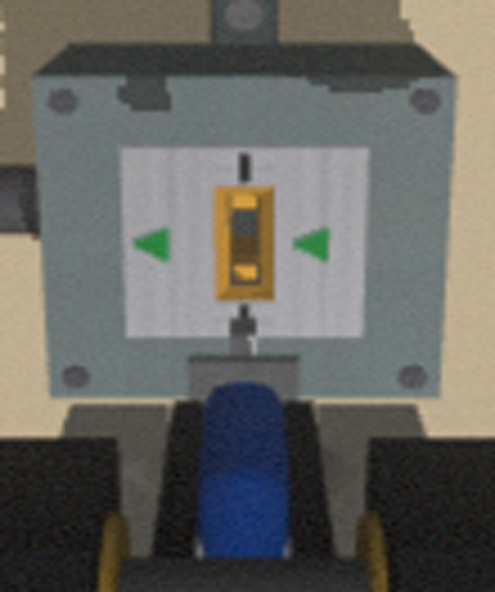

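View pics/s3c.png

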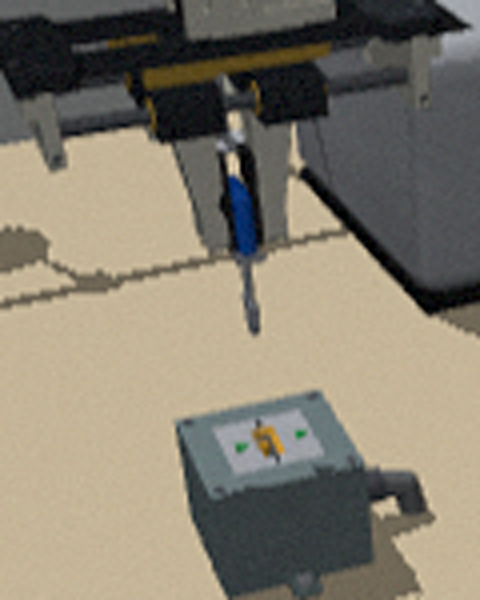

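>>> {"op": "send_rows", "data": {"increments": [[1, 0.004, -0.003, -0.1, 0, 0, 0], [1, 0.004, -0.003, -0.2, 0, 0, 0], [1, 0.004, -0.003, -0.3, 0, 0, 0], [1, 0.004, -0.003, -0.36, 0, 0, 0], [1, 0.004, -0.003, -0.4, 0, 0, 0]]}}

```text
t: 7.38
tcp_pos: [0.5465, 0.1886, 0.1307]
tool_rot: [-0.001, 0.03, 1.0, -0.0]
contact_force: [-0.4, -0.2, 0.2]
gripper_width: 0.0099
```

>>> {"op": "send_rows", "data": {"increments": [[1, 0, 0, -0.025, 0, 0, 0], [1, 0, 0, -0.05, 0, 0, 0], [1, 0, 0, -0.075, 0, 0, 0], [1, 0, 0, -0.1, 0, 0, 0], [1, 0, 0, -0.11, 0, 0, 0]]}}

```text
t: 7.8
tcp_pos: [0.5468, 0.1898, 0.1149]
tool_rot: [-0.0, 0.029, 1.0, 0.0]
contact_force: [-0.6, -1.2, -0.6]
gripper_width: 0.0098
```

Run:
```python
from h import *
st()
p=read_camera("side"); cv2.imwrite("pics/s4c.png",cv2.resize(p["pixels"][90:220,170:290],None,fx=4.5,fy=4.5,interpolation=2))
```

```text
t7.80 tcp [0.5468 0.1898 0.1149] jaw yaw -3.33 tilt [-0.      0.0001] F [-0.6 -1.2 -0.6] M [ 0.039  0.117 -0.015] w 0.0098 q6 -0.73
```

View pics/s4c.png

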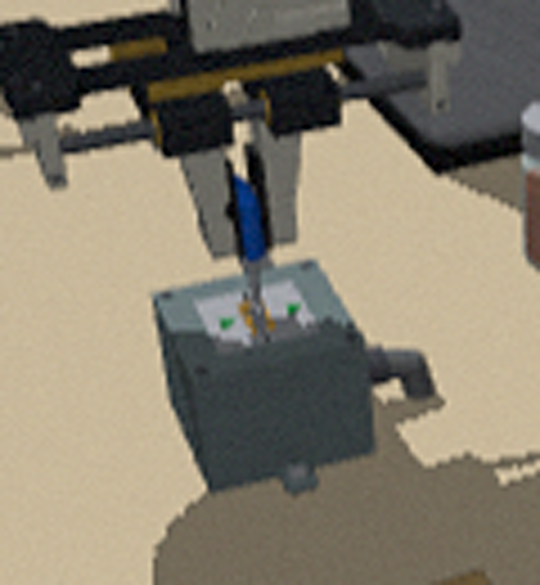

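The tip is in the slot (~(258,325) in the crop) with no contact force. I go down gently to the pins.

>>> {"op": "send_rows", "data": {"increments": [[1, 0, 0, -0.012, 0, 0, 0], [1, 0, 0, -0.024, 0, 0, 0], [1, 0, 0, -0.036, 0, 0, 0], [1, 0, 0, -0.043, 0, 0, 0], [1, 0, 0, -0.043, 0, 0, 0]]}}

```text
t: 8.27
tcp_pos: [0.547, 0.1902, 0.1086]
tool_rot: [0.0, 0.029, 1.0, 0.0]
contact_force: [0.7, 2.8, -0.8]
gripper_width: 0.0099
```

>>> {"op": "send_rows", "data": {"increments": [[1, 0, 0, -0.004, 0, 0, 0], [1, 0, 0, -0.008, 0, 0, 0], [1, 0, 0, -0.008, 0, 0, 0]]}}

```text
t: 8.52
tcp_pos: [0.5471, 0.1902, 0.1082]
tool_rot: [0.0, 0.029, 1.0, 0.0]
contact_force: [-1.0, 2.8, 5.3]
gripper_width: 0.0103
```

>>> {"op": "send_rows", "data": {"increments": [[1, 0, 0, 0.006, 0, 0, 0], [1, 0, 0.006, 0.006, 0, 0, 0], [1, 0.001, 0.012, 0.006, 0, 0, 0], [1, 0.001, 0.016, 0.006, 0, 0, 0], [1, 0.001, 0.02, 0.006, 0, 0, 0]]}}

```text
t: 8.93
tcp_pos: [0.5468, 0.192, 0.1084]
tool_rot: [-0.0, 0.029, 1.0, -0.001]
contact_force: [-0.0, -2.9, 2.1]
gripper_width: 0.0099
```

>>> {"op": "send_rows", "data": {"increments": [[1, 0, 0.003, 0, 0, 0, 0], [1, 0, 0.006, 0, 0, 0, 0], [1, 0, 0.006, 0, 0, 0, 0]]}}

```text
t: 9.18
tcp_pos: [0.5469, 0.1935, 0.1084]
tool_rot: [-0.0, 0.029, 1.0, -0.0]
contact_force: [0.4, -2.0, 3.2]
gripper_width: 0.0098
```

>>> {"op": "send_rows", "data": {"increments": [[1, 0, 0.004, 0, 0, 0, 0], [1, 0, 0.008, 0, 0, 0, 0], [1, 0, 0.008, 0, 0, 0, 0]]}}

```text
t: 9.43
tcp_pos: [0.5469, 0.1941, 0.1084]
tool_rot: [-0.0, 0.029, 1.0, -0.001]
contact_force: [0.9, -5.2, 2.3]
gripper_width: 0.0101
```

>>> {"op": "send_rows", "data": {"increments": [[1, 0, 0.003, 0, 0, 0, 0], [1, 0, 0.006, 0, 0, 0, 0], [1, 0, 0.006, 0, 0, 0, 0]]}}

```text
t: 9.68
tcp_pos: [0.5469, 0.1947, 0.1084]
tool_rot: [-0.0, 0.029, 1.0, -0.001]
contact_force: [0.5, -6.5, 4.0]
gripper_width: 0.01
```

>>> {"op": "send_rows", "data": {"increments": [[1, -0.001, -0.015, 0.002, 0, 0, 0], [1, -0.001, -0.03, 0.002, 0, 0, 0], [1, -0.002, -0.04, 0.002, 0, 0, 0], [1, -0.003, -0.05, 0.002, 0, 0, 0], [1, -0.003, -0.055, 0.002, 0, 0, 0]]}}

```text
t: 10.1
tcp_pos: [0.5465, 0.188, 0.1086]
tool_rot: [0.0, 0.029, 1.0, 0.001]
contact_force: [0.3, 2.1, -2.1]
gripper_width: 0.0101
```

>>> {"op": "send_rows", "data": {"increments": [[1, 0, -0.004, 0, 0, 0, 0], [1, 0, -0.008, 0, 0, 0, 0], [1, 0, -0.008, 0, 0, 0, 0]]}}

```text
t: 10.35
tcp_pos: [0.5466, 0.1874, 0.1087]
tool_rot: [0.0, 0.029, 1.0, 0.001]
contact_force: [-1.3, 6.0, -1.5]
gripper_width: 0.0101
```

>>> {"op": "send_rows", "data": {"increments": [[1, 0, -0.004, 0, 0, 0, 0], [1, 0, -0.008, 0, 0, 0, 0], [1, 0, -0.008, 0, 0, 0, 0]]}}

```text
t: 10.6
tcp_pos: [0.5466, 0.1864, 0.1088]
tool_rot: [0.0, 0.029, 1.0, 0.001]
contact_force: [-2.1, 6.3, -1.1]
gripper_width: 0.0098
```

>>> {"op": "send_rows", "data": {"increments": [[1, 0, -0.004, 0, 0, 0, 0], [1, 0, -0.008, 0, 0, 0, 0], [1, 0, -0.008, 0, 0, 0, 0]]}}

```text
t: 10.85
tcp_pos: [0.5466, 0.1852, 0.1088]
tool_rot: [0.0, 0.029, 1.0, 0.001]
contact_force: [-1.7, 6.2, -0.9]
gripper_width: 0.0098
```

Run:
```python
from h import *
st()
```

```text
t10.85 tcp [0.5466 0.1852 0.1088] jaw yaw -3.32 tilt [0.0006 0.0019] F [-1.7  6.2 -0.9] M [ 2.646  0.946 -0.013] w 0.0098 q6 -0.72
```

>>> {"op": "send_rows", "data": {"increments": [[1, 0, 0.01, 0, 0, 0, 0], [1, 0.001, 0.02, 0, 0, 0, 0], [1, 0.002, 0.03, 0, 0, 0, 0], [1, 0.002, 0.035, 0, 0, 0, 0], [1, 0.002, 0.035, 0, 0, 0, 0]]}}

```text
t: 11.27
tcp_pos: [0.5468, 0.189, 0.1086]
tool_rot: [-0.0, 0.029, 1.0, -0.0]
contact_force: [0.4, 0.7, -1.3]
gripper_width: 0.01
```

Run:
```python
from h import *
st()
o=[]
p=read_camera("side"); a=cv2.resize(p["pixels"][110:200,190:270],None,fx=5,fy=5,interpolation=2)
p=read_camera("wrist"); W=cloud(p);hsv=cv2.cvtColor(p["pixels"],cv2.COLOR_BGR2HSV)
b=(hsv[...,0]>100)&(hsv[...,0]<130)&(hsv[...,1]>150)
for r0 in range(236,292,4):
    c=np.where(b[r0,250:300])[0]+250
    if len(c): print(r0,W[r0,int(c.mean())][:3].round(4))
a2=cv2.resize(p["pixels"][200:300,230:320],(400,450),interpolation=2)
cv2.imwrite("pics/c5.png",np.hstack([a,a2]))
```

```text
t11.27 tcp [0.5468 0.189  0.1086] jaw yaw -3.32 tilt [-0.0003 -0.0004] F [ 0.4  0.7 -1.3] M [0.013 0.049 0.015] w 0.0100 q6 -0.73
248 [0.5446 0.1771 0.1086]
252 [0.5446 0.1769 0.114 ]
256 [0.5446 0.177  0.1185]
260 [0.5446 0.1769 0.1232]
264 [0.545  0.1769 0.1273]
268 [0.5446 0.1773 0.1305]
272 [0.5447 0.1787 0.1318]
276 [0.5452 0.1806 0.132 ]
280 [0.5453 0.1821 0.1331]
284 [0.5455 0.1849 0.1319]
288 [0.5451 0.1867 0.1324]
```

View pics/c5.png

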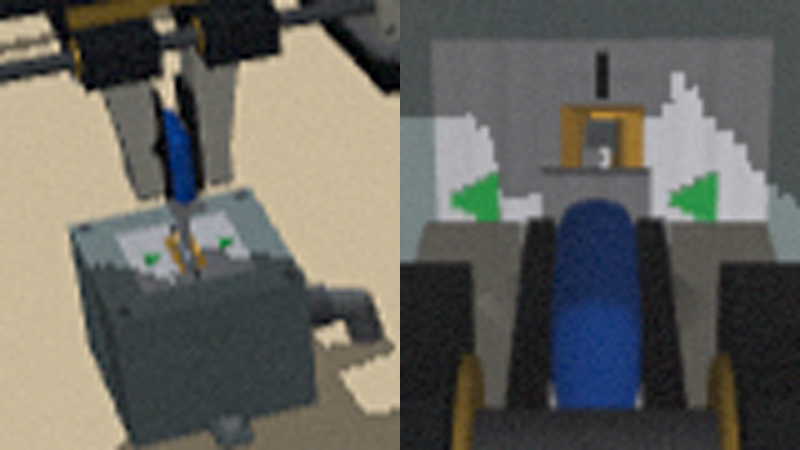

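The key is upright and unslipped in the grip. I move to the middle and go on down, watching the force.

>>> {"op": "send_rows", "data": {"increments": [[1, 0, 0.006, 0, 0, 0, 0], [1, 0, 0.006, -0.006, 0, 0, 0], [1, 0, 0.006, -0.012, 0, 0, 0], [1, 0, 0.006, -0.018, 0, 0, 0], [1, 0, 0.006, -0.018, 0, 0, 0]]}}

```text
t: 11.78
tcp_pos: [0.5467, 0.1899, 0.1057]
tool_rot: [-0.0, 0.029, 1.0, -0.0]
contact_force: [-0.0, 0.3, -0.3]
gripper_width: 0.01
```

>>> {"op": "send_rows", "data": {"increments": [[1, 0, 0, -0.01, 0, 0, 0], [1, 0, 0, -0.02, 0, 0, 0], [1, 0, 0, -0.03, 0, 0, 0], [1, 0, 0, -0.04, 0, 0, 0], [1, 0, 0, -0.04, 0, 0, 0]]}}

```text
t: 12.2
tcp_pos: [0.5466, 0.19, 0.0996]
tool_rot: [-0.0, 0.029, 1.0, -0.0]
contact_force: [0.2, -0.1, -0.4]
gripper_width: 0.0096
```

>>> {"op": "send_rows", "data": {"increments": [[1, 0, 0, -0.01, 0, 0, 0], [1, 0, 0, -0.02, 0, 0, 0], [1, 0, 0, -0.03, 0, 0, 0], [1, 0, 0, -0.03, 0, 0, 0]]}}

```text
t: 12.53
tcp_pos: [0.5467, 0.1901, 0.0951]
tool_rot: [-0.0, 0.029, 1.0, -0.0]
contact_force: [-0.1, -0.1, -1.0]
gripper_width: 0.01
```

>>> {"op": "send_rows", "data": {"increments": [[1, 0, 0, -0.01, 0, 0, 0], [1, 0, 0, -0.02, 0, 0, 0], [1, 0, 0, -0.03, 0, 0, 0], [1, 0, 0, -0.03, 0, 0, 0]]}}

```text
t: 12.87
tcp_pos: [0.5467, 0.19, 0.0906]
tool_rot: [-0.0, 0.029, 1.0, -0.0]
contact_force: [-1.6, 0.5, -1.0]
gripper_width: 0.0099
```

>>> {"op": "send_rows", "data": {"increments": [[1, 0, 0, -0.01, 0, 0, 0], [1, 0, 0, -0.02, 0, 0, 0], [1, 0, 0, -0.03, 0, 0, 0], [1, 0, 0, -0.03, 0, 0, 0]]}}

```text
t: 13.2
tcp_pos: [0.5467, 0.19, 0.0861]
tool_rot: [-0.0, 0.029, 1.0, -0.0]
contact_force: [-1.2, 1.0, -1.0]
gripper_width: 0.0099
```

>>> {"op": "send_rows", "data": {"increments": [[1, 0, 0, -0.01, 0, 0, 0], [1, 0, 0, -0.02, 0, 0, 0], [1, 0, 0, -0.03, 0, 0, 0], [1, 0, 0, -0.035, 0, 0, 0], [1, 0, 0, -0.035, 0, 0, 0]]}}

```text
t: 13.62
tcp_pos: [0.5466, 0.1899, 0.0809]
tool_rot: [-0.0, 0.029, 1.0, -0.0]
contact_force: [-2.5, -0.2, -0.4]
gripper_width: 0.0096
```

>>> {"op": "send_rows", "data": {"increments": [[1, 0, 0, -0.006, 0, 0, 0], [1, 0, 0, -0.008, 0, 0, 0], [1, 0, 0, -0.008, 0, 0, 0]]}}

```text
t: 13.87
tcp_pos: [0.5467, 0.19, 0.0804]
tool_rot: [-0.0, 0.029, 1.0, -0.0]
contact_force: [-4.2, 0.6, 4.5]
gripper_width: 0.0097
```

Run:
```python
from h import *
st()
```

```text
t13.87 tcp [0.5467 0.19   0.0804] jaw yaw -3.32 tilt [-0.0001 -0.0001] F [-4.2  0.6  4.5] M [ 0.056  1.822 -0.015] w 0.0097 q6 -0.73
```

Home (contact at shoulder height, 4.5 N down). I firm up the grip, ease the x side force and then turn clockwise about the key's axis.

>>> {"op": "send_rows", "data": {"increments": [[1, -0.002, 0, -0.004, 0, 0, 0], [1, -0.003, 0, -0.006, 0, 0, 0], [1, -0.003, 0, -0.006, 0, 0, 0], [1, -0.003, 0, -0.006, 0, 0, 0]], "squeeze": 45}}

```text
t: 14.2
tcp_pos: [0.5467, 0.1901, 0.0802]
tool_rot: [0.0, 0.029, 1.0, 0.0]
contact_force: [-5.0, -1.0, 9.9]
gripper_width: 0.0101
```

Run:
```python
from h import *
st()
p=read_camera("side"); a=cv2.resize(p["pixels"][110:200,190:270],None,fx=5,fy=5,interpolation=2)
p=read_camera("wrist"); a2=cv2.resize(p["pixels"][180:300,230:320],(400,450),interpolation=2)
cv2.imwrite("pics/c6.png",np.hstack([a,a2]))
```

```text
t14.20 tcp [0.5467 0.1901 0.0802] jaw yaw -3.30 tilt [0.0009 0.0001] F [-5.  -1.   9.9] M [-3.090e-01  2.208e+00  2.000e-03] w 0.0101 q6 -0.73
```

View pics/c6.png

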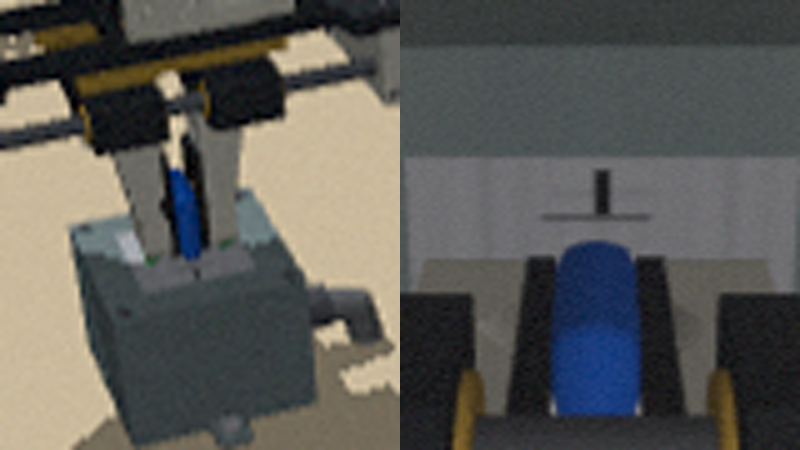

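>>> {"op": "send_rows", "data": {"increments": [[1, -0.004, 0, 0.002, 0, 0, 0], [1, -0.006, 0, 0.002, 0, 0, 0], [1, -0.006, 0, 0.002, 0, 0, 0]]}}

```text
t: 14.55
tcp_pos: [0.5464, 0.1901, 0.0803]
tool_rot: [0.001, 0.029, 1.0, 0.0]
contact_force: [-0.3, -2.1, 7.6]
gripper_width: 0.0093
```

>>> {"op": "send_rows", "data": {"increments": [[1, -0.001, 0, 0, 0, 0, -0.06], [1, -0.002, 0, 0, 0, 0, -0.12], [1, -0.003, 0.001, 0, 0, 0, -0.18], [1, -0.003, 0.001, 0, 0, 0, -0.24], [1, -0.004, 0.001, 0, 0, 0, -0.3]]}}

```text
t: 14.97
tcp_pos: [0.5454, 0.1905, 0.0803]
tool_rot: [0.0, 0.264, 0.965, 0.0]
contact_force: [-3.0, 0.2, 8.7]
gripper_width: 0.0096
```

Run:
```python
from h import *
st()
```

```text
t14.97 tcp [0.5454 0.1905 0.0803] jaw yaw -30.56 tilt [0.0011 0.0005] F [-3.   0.2  8.7] M [0.05  1.775 0.092] w 0.0096 q6 -1.21
```

>>> {"op": "send_rows", "data": {"increments": [[1, -0.001, 0.001, 0, 0, 0, -0.078], [1, -0.003, 0.001, 0, 0, 0, -0.156], [1, -0.004, 0.002, 0, 0, 0, -0.234], [1, -0.005, 0.003, 0, 0, 0, -0.312], [1, -0.006, 0.003, 0, 0, 0, -0.39]]}}

```text
t: 15.38
tcp_pos: [0.5445, 0.1913, 0.0803]
tool_rot: [0.0, 0.543, 0.84, 0.001]
contact_force: [-3.9, 2.0, 7.7]
gripper_width: 0.0095
```

>>> {"op": "send_rows", "data": {"increments": [[1, 0, 0.001, 0, 0, 0, -0.078], [1, 0, 0.002, 0, 0, 0, -0.156], [1, -0.001, 0.003, 0, 0, 0, -0.234], [1, -0.001, 0.004, 0, 0, 0, -0.312], [1, -0.001, 0.005, 0, 0, 0, -0.39]]}}

```text
t: 15.8
tcp_pos: [0.5444, 0.1924, 0.0803]
tool_rot: [-0.0, 0.771, 0.637, 0.001]
contact_force: [-4.4, 2.8, 7.4]
gripper_width: 0.0096
```

Run:
```python
from h import *
st()
```

```text
t15.80 tcp [0.5444 0.1924 0.0803] jaw yaw -100.83 tilt [0.0016 0.0015] F [-4.4  2.8  7.4] M [1.025 1.836 0.193] w 0.0096 q6 -2.44
```

>>> {"op": "send_rows", "data": {"increments": [[1, 0, 0, 0, 0, 0, 0], [1, 0, 0, 0, 0, 0, 0], [1, 0, 0, 0, 0, 0, 0], [1, 0, 0, 0, 0, 0, 0], [1, 0, 0, 0, 0, 0, 0]]}}

```text
t: 16.22
tcp_pos: [0.5445, 0.1925, 0.0804]
tool_rot: [-0.0, 0.769, 0.639, 0.001]
contact_force: [-4.2, 3.8, 7.6]
gripper_width: 0.0093
```

Run:
```python
from h import *
st()
p=read_camera("side"); cv2.imwrite("pics/s7.png",p["pixels"]);a=cv2.resize(p["pixels"][110:200,190:270],None,fx=5,fy=5,interpolation=2)
p=read_camera("wrist"); a2=cv2.resize(p["pixels"][180:300,230:320],(400,450),interpolation=2)
cv2.imwrite("pics/w7.png",p["pixels"])
cv2.imwrite("pics/c7.png",np.hstack([a,a2]))
for l in ["shutter","cylinder"]:
  print(l,[(d["score"],d["point"]) for d in find_in(p,l)])
```

```text
t16.22 tcp [0.5445 0.1925 0.0804] jaw yaw -100.50 tilt [0.0017 0.0017] F [-4.2  3.8  7.6] M [ 1.078e+00  1.837e+00 -1.000e-03] w 0.0093 q6 -2.43
shutter []
cylinder []
```

View pics/c7.png

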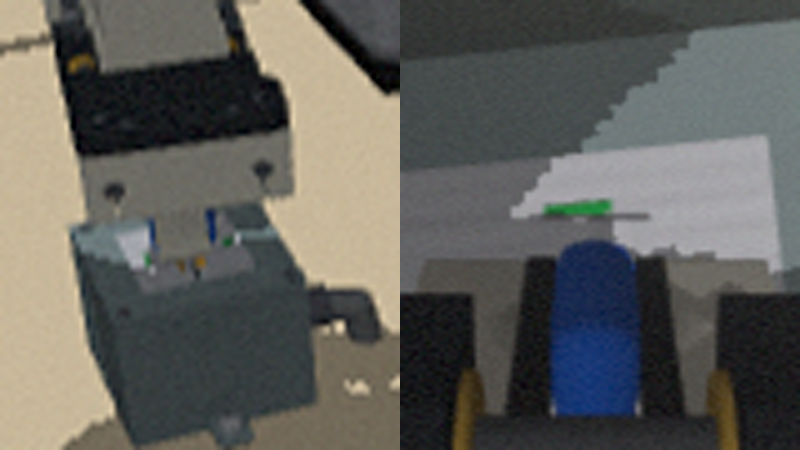

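View pics/w7.png

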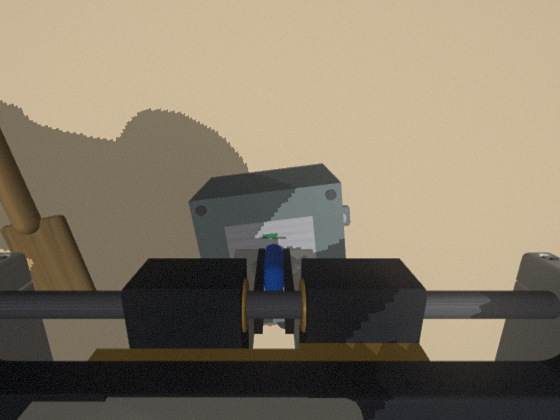

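>>> {"op": "send_rows", "data": {"increments": [[1, 0, 0, 0, 0, 0, 0], [1, 0, 0, 0, 0, 0, 0], [1, 0, 0, 0, 0, 0, 0]]}}

```text
t: 16.67
tcp_pos: [0.5444, 0.1925, 0.0803]
tool_rot: [-0.0, 0.769, 0.639, 0.001]
contact_force: [-5.3, 3.5, 8.6]
gripper_width: 0.0097
```

```bash
python3 -c "
from h import *
st()"
```

```text
t16.67 tcp [0.5444 0.1925 0.0803] jaw yaw -100.50 tilt [0.0017 0.0017] F [-5.3  3.5  8.6] M [ 1.094  1.905 -0.026] w 0.0097 q6 -2.43
```

>>> {"op": "send_rows", "data": {"increments": [[1, 0, 0, 0, 0, 0, 0], [1, 0, 0, 0, 0, 0, 0], [1, 0, 0, 0, 0, 0, 0]]}}

```text
t: 16.92
tcp_pos: [0.5444, 0.1925, 0.0803]
tool_rot: [-0.0, 0.769, 0.639, 0.001]
contact_force: [-4.4, 2.3, 7.3]
gripper_width: 0.0099
```

```bash
python3 -c "
from h import *
st()
p=read_camera('top'); cv2.imwrite('pics/t8.png',p['pixels'])
print(sensors.get_state().keys())"
```

```text
t16.92 tcp [0.5444 0.1925 0.0803] jaw yaw -100.50 tilt [0.0017 0.0017] F [-4.4  2.3  7.3] M [ 1.101  1.917 -0.005] w 0.0099 q6 -2.43
dict_keys(['t', 'joint_positions', 'qd', 'tau', 'tcp_pos', 'tool_rot', 'contact_force', 'ft_torque', 'gripper_width'])
```

View pics/t8.png

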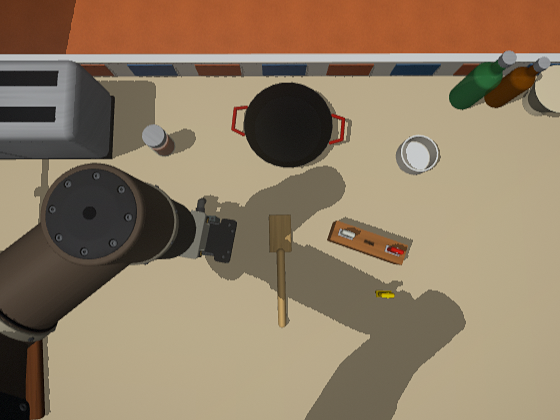

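>>> {"op": "send_rows", "data": {"increments": [[1, 0, 0, 0, 0, 0, -0.01], [1, 0, 0, 0, 0, 0, -0.017], [1, 0, 0, 0, 0, 0, -0.017], [1, 0, 0, 0, 0, 0, -0.017], [1, 0, 0, 0, 0, 0, -0.017]]}}

```text
t: 17.38
tcp_pos: [0.5444, 0.1924, 0.0803]
tool_rot: [-0.0, 0.777, 0.629, 0.001]
contact_force: [-5.0, 2.0, 8.0]
gripper_width: 0.01
```

```bash
python3 -c "
from h import *
st()"
```

```text
t17.38 tcp [0.5444 0.1924 0.0803] jaw yaw -102.02 tilt [0.0016 0.0015] F [-5.  2.  8.] M [0.984 1.92  0.19 ] w 0.0100 q6 -2.46
```

```bash
python3 -c "
from h import *
st()
for i in range(240):
    read_camera('side')
    if i%60==59: st()
"
```

```text
t17.38 tcp [0.5444 0.1924 0.0803] jaw yaw -102.02 tilt [0.0016 0.0015] F [-5.  2.  8.] M [0.984 1.92  0.19 ] w 0.0100 q6 -2.46
t20.38 tcp [0.5444 0.1924 0.0803] jaw yaw -102.02 tilt [0.0016 0.0016] F [-4.1  1.3  8.5] M [0.99  1.929 0.086] w 0.0097 q6 -2.46
t23.38 tcp [0.5444 0.1924 0.0804] jaw yaw -102.02 tilt [0.0017 0.0016] F [-4.6  2.   7.9] M [0.995 1.94  0.112] w 0.0097 q6 -2.46
t26.38 tcp [0.5444 0.1924 0.0803] jaw yaw -102.02 tilt [0.0017 0.0016] F [-4.5  2.   8.9] M [0.995 1.847 0.154] w 0.0093 q6 -2.46
t29.38 tcp [0.5444 0.1924 0.0804] jaw yaw -102.02 tilt [0.0017 0.0016] F [-3.6  2.4  9.3] M [1.039 1.895 0.2  ] w 0.0098 q6 -2.46
```

Run:
```python
from h import *
a0=dict(np.load("/tmp/top.npz"))["pixels"]
p=read_camera("top"); d=cv2.absdiff(p["pixels"],a0).max(2)
for n,(u,v) in dict(pan=(288,124),ram=(418,154),jar=(155,139),white=(347,232),red=(396,250),paddle=(281,240)).items(): print(n,d[v-10:v+10,u-10:u+10].mean().round(1))
p=read_camera("wrist"); cv2.imwrite("pics/w9.png",cv2.resize(p["pixels"][170:300,210:340],None,fx=4,fy=4))
p2=read_camera("side"); cv2.imwrite("pics/s9.png",p2["pixels"])
```

```text
pan 6.4
ram 34.3
jar 24.4
white 23.3
red 23.1
paddle 33.5
```

View pics/w9.png

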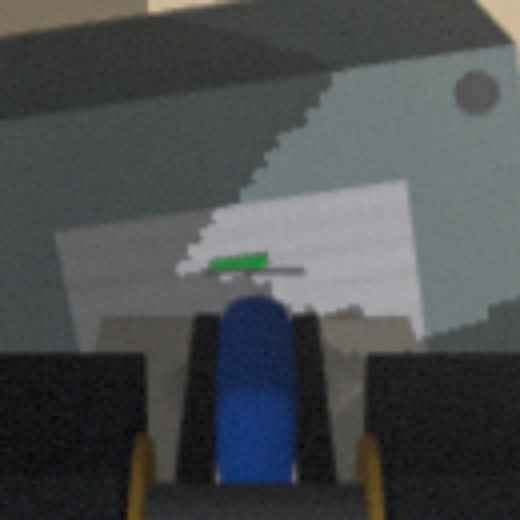

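View pics/s9.png

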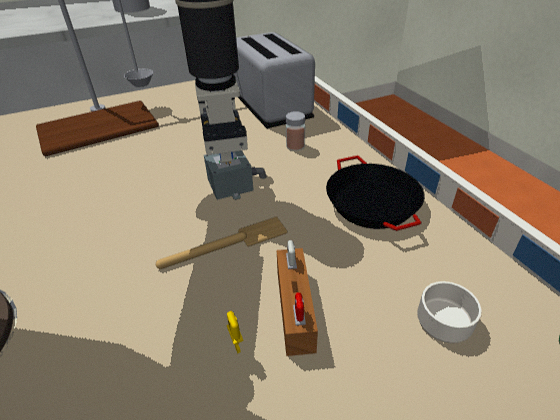

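The side and wrist views show the key seated at (225,165) and turned past the green arrow. The other keys, pan, paddle, ramekin and jar look unmoved. The key has been held turned for over 12 s, so I hand in.

```bash
python3 -c "
from h import *
st(); print(workorder.job_done()); st()"
```

```text
t29.53 tcp [0.5444 0.1924 0.0804] jaw yaw -102.02 tilt [0.0017 0.0016] F [-3.8  1.9  7.9] M [1.022 1.852 0.163] w 0.0098 q6 -2.46
the job is handed in; nothing more can be done
None
the job is handed in; nothing more can be done
```

I handed the job in with the blue key fully home, turned clockwise and still held. I could not confirm that the shutter is open, because no camera sees the hatch.

- **Insertion:** I took the blue key from the stand's middle slot and lowered it until it met the pins with the shoulder 28 mm up. I worked it about 4 to 5 mm to each side along the slot, with at most about 6.5 N sideways. It then slid down freely until the shoulder met the face.
- **Turn:** I turned it about 99° clockwise. Allowing for the 0.15 rad of play, the cylinder should stand at 1.57 to 1.72 rad. I held it there for about 13 s, while the shutter needs at most 8 s.
- **Last checks:**
  - The TCP height matches a fully seated key, with about 8 N of downward push.
  - The grip is set to 45 N on the 10 mm head.
  - The moment against the turn was 0.09 to 0.20 N m, mostly above the spring's 0.10 N m. I put the excess down to friction.
- **Check that disagreed:** just after the first 97° turn that moment read almost zero. It rose to 0.19 N m when I turned a further 1.5°.
- **Other things on the shelf:** by eye, the side image shows the other keys, pan, paddle, ramekin and jar where they were. A rough top-image comparison did differ at most of them, probably from shadows and brightness, and I did not measure their positions again.

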